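Dispense one filter puck and push it onto the green pad

TASK

Press the red plunger of the puck dispenser all the way down once and let it come back up, so that a single puck comes out of the outlet. Then push that puck along the bench with the fingertips, without picking it up, until it lies wholly on the green pad, and leave it there. The other pucks stay in the dispenser and everything else on the bench stays where it is.

Things in the scene. Friction and masses are not known exactly. Their poses are not given: they have to be found in the camera images.
- dispenser: fixed blue and white puck dispenser. Origin on the bench under the axis of the magazine (a square blue tower 42 x 48 mm, 40 mm tall, open on top, holding a stack of three pucks). Its x axis points out of the outlet (a 15 mm high opening at the foot of the tower, in the face 21 mm from the origin), z up. Behind the tower (-x) is the white drive housing, 60 mm wide, 50 mm tall, reaching to x = -105 mm, with feet 88 mm wide overall
- plunger_top (a point): centre of the flat top of the red plunger cap, 40 mm across; it stands 95 mm above the bench when up, at x = -65 mm of the dispenser, and moves with the cap
- plunger (a joint): how far the plunger is pressed down, m: 0 up, 0.030 fully down (end stop). Sprung, 2.5 N at the top to about 8 N at the bottom. It drives a hidden pusher 2.2 times as far, which slides the lowest puck out of the outlet onto the bench, its centre ending about 65 mm from the dispenser's origin along the dispenser's x; a full press is needed. Released, plunger and pusher spring back and the stack drops by one
- puck_a_center (a point): centre of the lowest puck, the one that comes out: aluminium disc 34 mm across and 12 mm thick with an orange top, about 25 g (varies); 6 mm above the bench when lying flat
- puck_b_center (a point): centre of the middle puck of the stack, same size
- puck_c_center (a point): centre of the top puck of the stack, same size
- pad_green: flat green round pad 80 mm across, flush with the bench (things slide freely onto it); origin at its centre. Left or right of the outlet, 105 to 135 mm from the outlet's line
- pad_white: flat white round pad, 80 mm across, on the other side of the outlet; not wanted
- objective_a: steel microscope objective standing nose up, 34 mm across, 44 mm tall; beside the dispenser; bystander
- objective_b: brass microscope objective standing nose up, 34 mm across, 44 mm tall; beside the dispenser on the other side; bystander
- adapter: black fibre adapter block 30 x 36 x 22 mm with brass stubs, lying 150 to 180 mm ahead of the dispenser origin; bystander
- driver: screwdriver lying on the right of the bench, origin on its underside; bystander
- bottle: white bottle with red cap, 56 mm across, 130 mm tall, on the left; bystander
- tray: blue open tray 110 x 80 x 30 mm, on the left; bystander
- mount: lens mount on a post, base 50 x 60 mm, 100 mm tall, on the right; bystander
Things that resemble listed ones, but are neither listed nor needed, are in the scene too. Of the things like the dispenser, leave any that is purple; of the rest the larger one is meant.

How it is judged:
On the way, in this order (a step that is already met when the one before it is completed fails the run):
1. the plunger is pressed all the way down (27 mm or more of 30 mm) (value of joint plunger above 0.027 m), for 0.05 s.
2. the plunger is back up (within 4 mm) and the puck lies out on the bench (value of joint plunger below 0.004 m and x of puck_a_center in the frame of dispenser above 0.045 m and height (world z) of puck_a_center below 0.01 m), for 0.1 s.
3. the puck has been pushed wholly onto the green pad (horizontal distance between puck_a_center and pad_green below 0.024 m), for 0.2 s.
At the end, for the whole second after the job is handed in: the ejected puck lies flat on the bench, its centre within 24 mm of the green pad's centre (so wholly on the pad), the other two pucks are still in the magazine, and the plunger is up (within 4 mm) (horizontal distance between puck_a_center and pad_green below 0.024 m and height (world z) of puck_a_center below 0.01 m and angle between puck_a_center's own z axis and vertical below 0.1 rad and distance of puck_a_center from where it was at the start of the episode above 0.03 m and horizontal distance between each of puck_b_center, puck_c_center and dispenser below 0.008 m and value of joint plunger below 0.004 m); the robot touches nothing.
It fails at once if the puck is lifted off the bench (centre more than 20 mm up) (height (world z) of puck_a_center above 0.02 m).
It fails at once if a second puck leaves the magazine (8 mm or more off its axis), as by a second press (not (horizontal distance between puck_b_center and dispenser below 0.008 m) or not (horizontal distance between puck_c_center and dispenser below 0.008 m)).
It fails at once if a bystander is moved by more than 20 mm (distance of any of objective_a, objective_b, adapter, driver, bottle, tray, mount from where it was at the start of the episode above 0.02 m).
It also fails if it takes over 48 s, if anything falls off the work surface, if the arm or the gripper's body presses on something with over 40 N, if the wrist force passes 120 N, or if a joint passes its speed limit or range.

ROBOT

A 7-joint arm with a two-finger parallel gripper is mounted at the origin on the work surface. World frame = base frame: x ahead of the robot, y to its left, z up, the work surface at z = 0. Lengths are in m, angles in rad, forces in N, time in s.
With the tool pointing down it reaches from about 0.425 to 0.875 m from the base axis. Payload 4.7 kg.
Tool frame: the origin (TCP) lies at the centre of the arm's flange, where the gripper is bolted on; the fingertips stand 173 mm ahead of it and the grasp point (between the pads) lies ctrl.grasp_offset ahead of it (ctrl.grasp_offset is the distance from the TCP to the grasp point, in m); z points along the fingers, y is the line along which they close (so a half turn about z gives the same grasp; the last joint's range is limited). The gripper opens to 85 mm and grips with 20 to 120 N. Pads are 22 mm wide; open, the fingers measure 114 mm over their backs; the gripper's body (76 mm by 85 mm) begins 54 mm behind the grasp point. The pads swing forward as they close: fully open they stand 13 mm farther back than shut.
Start: joints at [1.117, 0.321, -0.07, 1.45, 0.023, 1.371, -0.057], TCP at [0.293, -0.58, 0.405] pointing down, gripper open.
Joint ranges: [-2.86, 2.86], [-0.3, 2.09], [-1.38, 1.24], [0.06, 2.45], [-1.56, 4.7], [0.09, 2.05], [-2.69, 2.69]. Speed limits (rad/s): [2.57, 2.57, 3.14, 3.14, 3.14, 3.14, 3.14].

INTERFACE

Orientations are given as a rotation vector (axis times angle).
In Python, from station import ctrl, viewer gives the robot as it stands.
- The arm moves only by the tool drive_tool, never from a script. Its argument "steps" is one flat list of numbers, 6 for each row, row after row: the shift along the tool's x, y, z in m, then the turn, a rotation vector about the tool's x, y, z in rad. In form: [tx, ty, tz, rx, ry, rz, tx, ty, tz, rx, ry, rz, ...]. A call has 1 to 8 rows; each row is the pose to reach, as a shift and turn from the pose commanded when the call began, along the tool's axes at that moment; what a row does not reach only later rows make up. A row lasts 1/8 s, in which the tool goes at most 62.5 mm and 10.7 degrees, less where a joint would pass 70% of its speed; a pose out of reach is approached as far as the arm can. A call with a gripper value outside its range is refused whole. "hand" is the gripper command: -1 is fully open, 1 is shut, values between are in proportion, set as the call begins (left out, the last holds). The fingers move at their own pace and stop on an object; "newtons" is the grip in N (left out, the last holds). Time passes only in rows, so rows that repeat a pose let the fingers close. It gives the time, the measured TCP pose, the force, the opening and the grip force at its end, in the units of the state.
- ctrl.observe(): the state, without advancing time (a new reading comes with each control period).
- viewer.get_image(name): name is "scene" or "top"; returns a dict with "frame" (384x512x3 uint8, red, green, blue), "range_z" (384x512 float32, m along the optical axis (not along the pixel's ray), 0 where there is no reading), "vertical_fov" (degrees; the focal length in pixels is half the picture's height over the tangent of half this angle, whatever the lens; pixels are square), "cx", "cy" (the principal point, pixels), "rvec" (rotation vector, rad) and "tvec" (3), from world to camera coordinates, as OpenCV has them. Camera axes: x right, y down, z forward; pixel columns grow to the right and rows downward; lengths in m; the calibration is good to about 2 mm. A picture is of the moment at which its call begins.
- ctrl.job_done(): hands the job in; it is judged then, once.
Trained networks look in a picture, given as the dict that the camera call returned (one of the last four; its "shot" number tells which), for a name from the list of things; names that differ only in an ending like _2 or _b are one class to them, and where a whole thing is asked for, a point or a joint stands for the part that bears it (a point fixed in the world has none). Each returns a list of dicts, best first, with "score" (0 to 1); they miss things now and then, are a little off and sometimes report something else, mostly with a low value. They report only what shows in the picture. A call takes as long as a camera call. They do not tell look-alikes from the thing itself.
- viewer.search_frame(picture, target): "point" ([x, y, z] in m, in world coordinates, good to about 4 mm: the middle of the surface that is visible of it).
- viewer.spot_point(picture, target): "point" ([x, y, z] in m, in world coordinates, good to about 4 mm: a listed point, or the origin of a listed thing).
The state is a dict: "time_s": time; "joints": joint angles; "joint_velocities": joint speeds; "tau": joint torques, N m; "eef_pos": TCP position; "tcp_rot": TCP orientation; "contact_force": force on the tool from outside, world axes, zero at the start; "moment": the same for the moment, N m; "gripper_width": finger opening in m; "gripper_force": force on a finger pad.
Only numpy, scipy, OpenCV 4.12 (cv2) and the standard library are available. Lean on these libraries where they do the work, as an engineer would, in place of code of your own. Each camera call takes 0.05 s, during which the arm holds its last target. There are 200 camera calls.

## Working session

There is one attempt and no reset: what is moved stays moved. The work goes in short steps, Python scripts to look and compute and a tool call to move; the robot and the scene stay as the last step left them, time stands still between calls to the robot, and variables do not carry over. Pictures are saved under pics/ and viewed, at most 10 in all, crops included, and the job is handed in when it is done.

Besides the shell and the picture viewer there is one more tool, called after "Emit:" by a JSON object that holds its "api" and its "payload". drive_tool: Moves the arm, as the interface text tells. Its arguments: {"type":"object","properties":{"steps":{"type":"array"},"hand":{"type":"number"},"newtons":{"type":"number"}},"required":["steps"]}

```bash
mkdir -p pics; ls; cat > h.py <<'E'
import numpy as np, cv2
from station import ctrl, viewer
def shot(n): return viewer.get_image(n)
def cloud(p):
    h,w=p["range_z"].shape; f=h/2/np.tan(np.radians(p["vertical_fov"])/2)
    v,u=np.mgrid[:h,:w]; z=p["range_z"]
    c=np.stack([(u-p["cx"])/f*z,(v-p["cy"])/f*z,z],-1)
    R=cv2.Rodrigues(np.array(p["rvec"],float))[0]
    return (c-np.array(p["tvec"]).ravel())@R
def save(p,name): cv2.imwrite("pics/"+name,p["frame"][...,::-1])
E
python3 - <<'E'
from h import *
print(ctrl.observe(), ctrl.grasp_offset)
a=shot("scene");b=shot("top")
cv2.imwrite("pics/a.png",cv2.resize(np.vstack([a["frame"],b["frame"]])[...,::-1],None,fx=.78,fy=.78))
save(b,"top.png")
for n in "dispenser plunger_top puck_c_center pad_green pad_white objective_a objective_b adapter driver bottle tray mount".split():
    for p,l in((a,"s"),(b,"t")):
        print(n,l,[(np.round(d["point"],3).tolist(),round(d["score"],2)) for d in viewer.spot_point(p,n)][:4])
E
```

```text
pics
{'time_s': 0.0, 'joints': array([ 1.11712337,  0.32185888, -0.0700803 ,  1.45164147,  0.02260471,
        1.37082172, -0.05689912]), 'joint_velocities': array([-0.00094215,  0.00025323,  0.0021533 ,  0.00013342, -0.00111336,
        0.00147228,  0.00031345]), 'tau': array([-9.39085949e-04, -4.93581784e+01, -3.82973459e-01, -3.14329755e+01,
        1.27737323e-02,  1.13551441e-02,  3.54235203e-05]), 'eef_pos': array([ 0.29296459, -0.58001502,  0.40361668]), 'tcp_rot': array([-3.05423437e+00, -7.27705441e-01,  8.64037115e-04]), 'contact_force': array([-0.63122538,  0.18344678, -0.43261422]), 'moment': array([0.06577102, 0.07340624, 0.02149869]), 'gripper_force': 0.0, 'gripper_width': 0.08548349153548997} 0.1547
dispenser s [([0.801, -0.134, 0.0], 0.94), ([0.536, 0.004, -0.003], 0.71), ([0.375, -0.057, 0.001], 0.57)]
dispenser t [([0.795, -0.136, -0.001], 0.83), ([0.538, 0.001, -0.002], 0.81), ([0.37, -0.057, -0.002], 0.52)]
plunger_top s [([0.732, -0.13, 0.092], 0.63), ([0.345, -0.46, -0.0], 0.62), ([0.474, -0.005, 0.096], 0.6), ([0.318, -0.06, 0.07], 0.45)]
plunger_top t [([0.325
[... 507 characters left out ...]
 0.43)]
objective_b s [([0.445, 0.082, 0.001], 0.64), ([0.473, -0.116, 0.002], 0.41)]
objective_b t [([0.439, 0.084, -0.003], 0.61), ([0.479, -0.117, 0.001], 0.43)]
adapter s [([0.346, -0.457, -0.003], 0.53), ([0.703, 0.031, -0.002], 0.52)]
adapter t [([0.702, 0.04, -0.002], 0.4)]
driver s [([0.577, -0.413, 0.002], 0.87)]
driver t [([0.573, -0.412, 0.0], 0.75)]
bottle s [([0.419, 0.431, -0.002], 0.67)]
bottle t [([0.418, 0.434, -0.01], 0.79), ([0.472, -0.009, 0.093], 0.2)]
tray s [([0.575, 0.419, 0.005], 0.88), ([0.419, 0.434, -0.003], 0.66)]
tray t [([0.578, 0.416, 0.005], 0.93)]
mount s [([0.347, -0.458, -0.004], 0.71), ([0.477, -0.01, 0.096], 0.31)]
mount t [([0.349, -0.46, 0.001], 0.64)]
```

View pics/a.png

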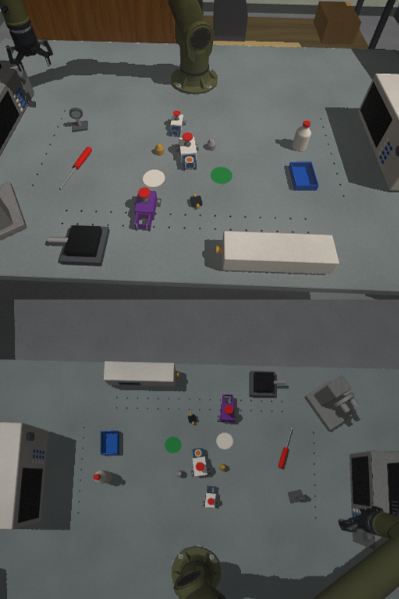

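The dispenser meant is the blue and white one at about (0.537, 0.003). The smaller one (0.37, -0.06) and the purple one are decoys. Next I refine its axis, the cap and the pad.

```bash
cat >> h.py <<'E'
def blob(p,cond,box):
    X=cloud(p);f=p["frame"].astype(int);hsv=cv2.cvtColor(p["frame"],cv2.COLOR_RGB2HSV).astype(int)
    m=cond(hsv)&(p["range_z"]>0)
    for i in range(3): m&=(X[...,i]>box[i][0])&(X[...,i]<box[i][1])
    return X[m],m
def mid(P): 
    c,r=cv2.minEnclosingCircle(P[:,:2].astype(np.float32)*1000); return np.round(np.array([*c,r,1000*np.median(P[:,2]),len(P)]),1)
green=lambda h:(h[...,0]>45)&(h[...,0]<80)&(h[...,1]>100)
red=lambda h:((h[...,0]<8)|(h[...,0]>172))&(h[...,1]>130)
anyc=lambda h:h[...,0]>=0
E
python3 - <<'E'
from h import *
for n in("scene","top"):
    p=shot(n)
    print(n,"pad",mid(blob(p,green,[(.5,.65),(.05,.2),(-.02,.02)])[0]))
    P=blob(p,red,[(.42,.53),(-.06,.05),(.088,.11)])[0];print("cap",mid(P),P.mean(0))
    P=blob(p,anyc,[(.4,.6),(-.06,.05),(.033,.058)])[0]
    r=cv2.minAreaRect(P[:,:2].astype(np.float32)*1000);print("body",r)
    T=blob(p,anyc,[(.5,.6),(-.06,.05),(.036,.044)])[0];print("tower",cv2.minAreaRect(T[:,:2].astype(np.float32)*1000))
    print("adapter",blob(p,anyc,[(.65,.76),(-.02,.1),(.008,.03)])[0].min(0))
p=shot("scene");im=p["frame"]
print([ (np.round(d["point"],3),d["score"]) for n in("scene","top") for _ in range(2) for d in viewer.spot_point(shot(n),"plunger_top") if d["point"][2]>.08])
cv2.imwrite("pics/b.png",cv2.resize(im[130:280,170:320,::-1],None,fx=3.5,fy=3.5,interpolation=cv2.INTER_CUBIC))
E
```

```text
scene pad [ 5.766e+02  1.237e+02  4.160e+01 -3.000e-01  4.660e+02]
cap [475.2  -6.5  22.8  93.6 112. ] [ 0.47676926 -0.00466605  0.093533  ]
body ((499.9071350097656, -2.1056594848632812), (131.0946044921875, 60.6414909362793), 8.755953788757324)
tower ((538.8810424804688, 3.0324440002441406), (52.76948547363281, 57.809783935546875), 8.252577781677246)
adapter [0.67760244 0.01692487 0.00840265]
top pad [575.9 124.3  39.2   2.1 349. ]
cap [472.9  -5.   18.6  96.2  94. ] [ 0.47266032 -0.00527723  0.09611947]
body ((496.6539001464844, -1.7661514282226562), (125.37002563476562, 61.11783981323242), 8.575799942016602)
tower ((532.5180053710938, 0.09514999389648438), (53.14720153808594, 54.54025650024414), 7.700940132141113)
adapter [ 0.65276216 -0.01565598  0.00800455]
[(array([ 0.472, -0.008,  0.097]), 0.72), (array([ 0.731, -0.131,  0.095]), 0.59), (array([ 0.734, -0.129,  0.097]), 0.71), (array([ 0.474, -0.006,  0.097]), 0.51), (array([ 0.474, -0.008,  0.094]), 0.58), (array([ 0.729, -0.133,  0.1  ]), 0.58), (array([ 0.728, -0.132,  0.098]), 0.64), (array([ 0.472, -0.006,  0.094]), 0.39)]
```

View pics/b.png

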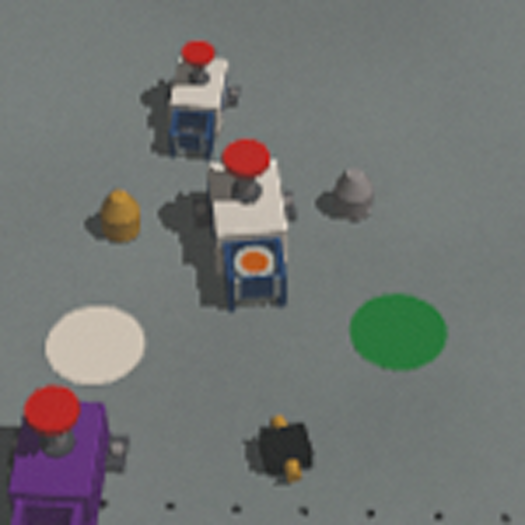

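The picture shows the orange puck stack in the blue tower at about (253, 262), the cap at (246, 157) and the green pad at (398, 330). The outlet points toward the viewer, with a yaw of about 0.147 rad. I'm moving over the cap now, turning the tool on the way so it already suits the later push.

Emit:
{"api": "drive_tool", "payload": {"steps": [0.02,-0.02,0,0,0,-0.1,0.055,-0.055,0,0,0,-0.25,0.095,-0.095,0,0,0,-0.42,0.137,-0.138,0,0,0,-0.6,0.179,-0.181,0,0,0,-0.78,0.221,-0.224,0,0,0,-0.96,0.263,-0.267,0,0,0,-1.14,0.3,-0.305,0,0,0,-1.33], "hand": 1, "newtons": 20}}

```text
time_s: 2.85
eef_pos: [0.4237, -0.1703, 0.4051]
tcp_rot: [1.949, 2.462, -0.0]
contact_force: [0.1, 0.1, -0.2]
gripper_width: 0.0002
gripper_force: 0.0
```

```bash
cat >> h.py <<'E'
def to(x,y,z,yaw=None):
    s=ctrl.observe();R=cv2.Rodrigues(np.array(s["tcp_rot"],float))[0]
    d=R.T@(np.array([x,y,z])-s["eef_pos"])
    print("t",s["time_s"],"tcp",s["eef_pos"].round(4),"yaw",round(np.arctan2(R[1,0],R[0,0]),3),"zax",R[:,2].round(3),"F",s["contact_force"].round(1),"w",round(s["gripper_width"],4),"shift",d.round(4),"q",s["joints"].round(2))
E
python3 -c "
from h import *
to(.474,-.006,.300)"
```

```text
t 2.85 tcp [ 0.4237 -0.1703  0.4051] yaw 1.802 zax [ 0.001 -0.001 -1.   ] F [ 0.1  0.1 -0.2] w 0.0002 shift [0.1485 0.0866 0.105 ] q [ 0.81 -0.08 -0.46  1.89 -0.04  1.32  0.6 ]
```

Emit:
{"api": "drive_tool", "payload": {"steps": [0.037,0.022,0,0,0,0,0.075,0.044,0,0,0,0,0.112,0.065,0.02,0,0,0,0.1485,0.0866,0.05,0,0,0,0.1485,0.0866,0.08,0,0,0,0.1485,0.0866,0.105,0,0,0,0.1485,0.0866,0.105,0,0,0]}}

```text
time_s: 3.72
eef_pos: [0.4738, -0.0086, 0.2983]
tcp_rot: [-1.956, -2.454, 0.003]
contact_force: [-0.3, 0.2, 0.2]
gripper_width: 0.0004
gripper_force: 0.0
```

```bash
python3 -c "
from h import *
to(.474,-.006,.238)
p=shot('scene');cv2.imwrite('pics/c.png',cv2.resize(p['frame'][90:240,170:320,::-1],None,fx=3.5,fy=3.5))"
```

```text
t 3.725 tcp [ 0.4738 -0.0086  0.2983] yaw 1.796 zax [-0.004  0.001 -1.   ] F [-0.3  0.2  0.2] w 0.0004 shift [0.0024 0.001  0.0603] q [ 0.63  0.07 -0.68  1.98  0.05  1.11  0.15]
```

View pics/c.png

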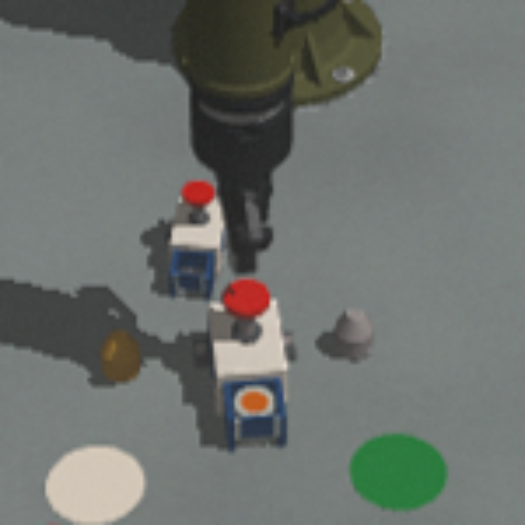

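The fingertips (245, 265) stand just above the cap (246, 297), so I'm pressing down now.

Emit:
{"api": "drive_tool", "payload": {"steps": [0.002,0,0.015,0,0,0,0.002,0,0.028,0,0,0,0.002,0,0.036,0,0,0,0.002,0,0.043,0,0,0,0.002,0,0.05,0,0,0,0.002,0,0.055,0,0,0,0.002,0,0.058,0,0,0,0.002,0,0.058,0,0,0]}}

```text
time_s: 4.78
eef_pos: [0.4743, -0.0067, 0.242]
tcp_rot: [-1.959, -2.456, 0.001]
contact_force: [-3.8, 0.4, 7.0]
gripper_width: 0.0002
gripper_force: 3.4
```

Emit:
{"api": "drive_tool", "payload": {"steps": [0,0,0.002,0,0,0,0,0,0.004,0,0,0,0,0,0.006,0,0,0,0,0,0.006,0,0,0]}}

```text
time_s: 5.28
eef_pos: [0.4745, -0.0064, 0.2383]
tcp_rot: [-1.959, -2.456, 0.004]
contact_force: [-9.8, 0.3, 26.3]
gripper_width: 0.0
gripper_force: 13.0
```

The force rose to 26 N, so the plunger is on its end stop. Releasing it.

Emit:
{"api": "drive_tool", "payload": {"steps": [0,0,-0.008,0,0,0,0,0,-0.02,0,0,0,0,0,-0.032,0,0,0,0,0,-0.05,0,0,0,0,0,-0.07,0,0,0,0,0,-0.09,0,0,0,-0.05,0,-0.09,0,0,0,-0.1,0,-0.09,0,0,0]}}

```text
time_s: 6.28
eef_pos: [0.497, -0.1049, 0.3272]
tcp_rot: [1.955, 2.456, 0.001]
contact_force: [1.0, -0.5, 0.8]
gripper_width: 0.0001
gripper_force: 0.0
```

```bash
python3 - <<'E'
from h import *
orange=lambda h:(h[...,0]>4)&(h[...,0]<22)&(h[...,1]>150)
to(.6,-.04,.3)
for n in("scene","top"):
    p=shot(n)
    P=blob(p,orange,[(.57,.66),(-.04,.06),(-.01,.025)])[0];print(n,"orange",len(P) and mid(P))
    P=blob(p,anyc,[(.575,.66),(-.04,.06),(.007,.025)])[0];print(n,"raised",len(P) and mid(P))
    for t in("puck_a_center","plunger_top"): print(t,[(np.round(d["point"],3).tolist(),round(d["score"],2)) for d in viewer.spot_point(p,t)])
    if n=="scene":cv2.imwrite('pics/d.png',cv2.resize(p['frame'][130:280,170:320,::-1],None,fx=3.5,fy=3.5))
E
```

```text
t 6.275 tcp [ 0.497  -0.1049  0.3272] yaw 1.797 zax [ 0.002 -0.001 -1.   ] F [ 1.  -0.5  0.8] w 0.0001 shift [0.0402 0.1149 0.0273] q [ 0.72  0.11 -0.6   1.88  0.07  1.17  0.33]
scene orange [602.7  15.1  11.   10.8  35. ]
scene raised [605.1  14.2  18.7  10.9  98. ]
puck_a_center [([0.599, 0.014, 0.003], 0.7)]
plunger_top [([0.476, -0.008, 0.096], 0.73), ([0.734, -0.133, 0.094], 0.5), ([0.317, -0.058, 0.07], 0.4)]
top orange [602.6  14.5   8.4  13.4  21. ]
top raised [618.8   7.7  46.8  13.3  78. ]
puck_a_center [([0.602, 0.016, 0.004], 0.49)]
plunger_top [([0.573, 0.122, -0.004], 0.64), ([0.725, -0.132, 0.098], 0.62), ([0.322, -0.054, 0.074], 0.54), ([0.471, -0.006, 0.093], 0.5)]
```

View pics/d.png

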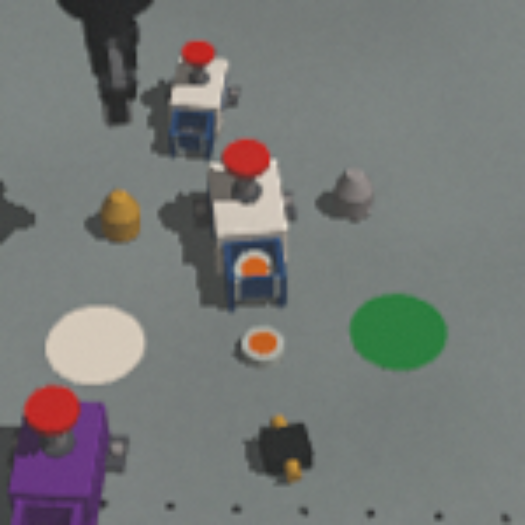

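One puck is out at (0.6025, 0.0148), seen at (262, 344). The plunger is back up, and the stack still stands in the tower. I'll open the fingers about 20 mm as a cradle and go down behind the puck.

```bash
python3 -c "
from h import *
to(.6155,-.0385,.176)"
```

```text
t 6.575 tcp [ 0.4965 -0.1031  0.326 ] yaw 1.797 zax [ 0.  0. -1.] F [-1.  -0.2  0.4] w 0.0001 shift [0.0363 0.1304 0.15  ] q [ 0.72  0.11 -0.6   1.88  0.07  1.17  0.33]
```

Emit:
{"api": "drive_tool", "payload": {"steps": [0.01,0.035,0,0,0,-0.012,0.022,0.08,0,0,0,-0.012,0.033,0.12,0,0,0,-0.012,0.0363,0.1304,0.04,0,0,-0.012,0.0363,0.1304,0.08,0,0,-0.012,0.0363,0.1304,0.11,0,0,-0.012,0.0363,0.1304,0.13,0,0,-0.012,0.0363,0.1304,0.13,0,0,-0.012], "hand": 0.53}}

```text
time_s: 7.58
eef_pos: [0.6149, -0.039, 0.1946]
tcp_rot: [-1.941, -2.467, 0.002]
contact_force: [-0.4, 0.2, 0.5]
gripper_width: 0.02
gripper_force: 0.0
```

```bash
python3 - <<'E'
from h import *
to(.6155,-.0385,.176)
p=shot("scene")
print([(np.round(d["point"],3).tolist(),round(d["score"],2)) for d in viewer.spot_point(p,"puck_a_center")])
cv2.imwrite('pics/e.png',cv2.resize(p['frame'][150:260,170:320,::-1],None,fx=4,fy=4))
E
```

```text
t 7.575 tcp [ 0.6149 -0.039   0.1946] yaw 1.809 zax [-0.002  0.001 -1.   ] F [-0.4  0.2  0.5] w 0.02 shift [0.0003 0.0007 0.0186] q [ 0.49  0.5  -0.58  1.73  0.32  1.01  0.03]
[([0.602, 0.015, 0.006], 0.69)]
```

View pics/e.png

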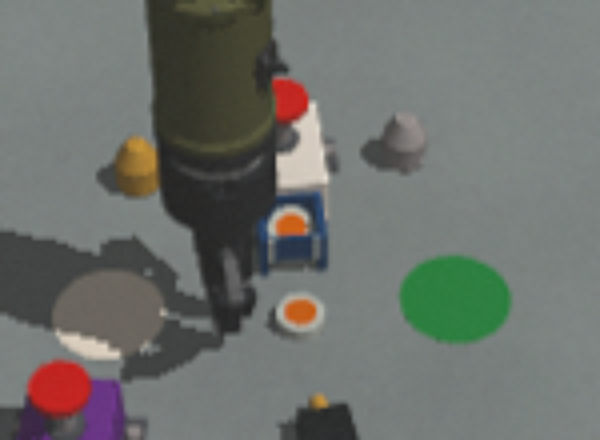

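The fingertips (232, 325) are behind the puck (300, 312) and the way to the pad is clear. I'm going down and starting the push.

Emit:
{"api": "drive_tool", "payload": {"steps": [0,0,0.01,0,0,0,0,0,0.0185,0,0,0,0,0,0.0185,0,0,0,0.01,0,0.0185,0,0,0,0.02,0,0.0185,0,0,0,0.03,0,0.0185,0,0,0,0.04,0,0.0185,0,0,0,0.05,0,0.0185,0,0,0]}}

```text
time_s: 8.68
eef_pos: [0.6037, 0.0097, 0.1773]
tcp_rot: [1.943, 2.468, -0.0]
contact_force: [-0.9, 0.3, 0.4]
gripper_width: 0.02
gripper_force: 0.1
```

```bash
python3 - <<'E'
from h import *
orange=lambda h:(h[...,0]>4)&(h[...,0]<22)&(h[...,1]>150)
to(.5825,.0995,.176)
for n in("scene","top"):
    p=shot(n)
    P=blob(p,orange,[(.54,.66),(-.04,.17),(-.01,.025)])[0];print(n,"orange",len(P) and mid(P))
    print([(np.round(d["point"],3).tolist(),round(d["score"],2)) for d in viewer.spot_point(p,"puck_a_center")])
E
```

```text
t 8.675 tcp [0.6037 0.0097 0.1773] yaw 1.808 zax [ 0. -0. -1.] F [-0.9  0.3  0.4] w 0.02 shift [0.0923 0.0005 0.0013] q [ 0.42  0.5  -0.59  1.77  0.33  0.96 -0.07]
scene orange [598.   36.4   9.7  11.9  15. ]
[([0.597, 0.037, 0.006], 0.6)]
top orange 0
[]
```

The puck is moving along squarely, about 27 mm ahead of the TCP. About 89 mm is left.

Emit:
{"api": "drive_tool", "payload": {"steps": [0.01,0,0,0,0,0,0.02,0,0,0,0,0,0.03,0,0,0,0,0,0.04,0,0,0,0,0,0.05,0,0,0,0,0,0.06,0,0,0,0,0,0.068,0,0,0,0,0,0.074,0,0,0,0,0]}}

```text
time_s: 9.88
eef_pos: [0.5864, 0.0814, 0.1772]
tcp_rot: [1.943, 2.468, -0.0]
contact_force: [0.1, -0.4, -0.2]
gripper_width: 0.0202
gripper_force: 0.0
```

```bash
cat > m.py <<'E'
from h import *
orange=lambda h:(h[...,0]>4)&(h[...,0]<22)&(h[...,1]>150)
to(.5825,.0975,.176)
for n in("scene","top"):
    p=shot(n)
    P=blob(p,orange,[(.54,.66),(-.04,.17),(-.01,.025)])[0];print(n,"orange",len(P) and mid(P))
    print([(np.round(d["point"],3).tolist(),round(d["score"],2)) for d in viewer.spot_point(p,"puck_a_center")])
E
python3 m.py
```

```text
t 9.875 tcp [0.5864 0.0814 0.1772] yaw 1.808 zax [ 0. -0. -1.] F [ 0.1 -0.4 -0.2] w 0.0202 shift [0.0166 0.     0.0012] q [ 0.32  0.49 -0.61  1.8   0.34  0.96 -0.2 ]
scene orange [584.7 113.7   5.   12.4   5. ]
[([0.579, 0.104, 0.004], 0.42)]
top orange 0
[]
```

Emit:
{"api": "drive_tool", "payload": {"steps": [0.006,0,0,0,0,0,0.011,0,0,0,0,0,0.015,0,0,0,0,0,0.015,0,0,0,0,0,0.0,0,0,0,0,0,-0.02,0,0,0,0,0,-0.03,0,-0.02,0,0,0,-0.03,0,-0.06,0,0,0]}}

```text
time_s: 11.08
eef_pos: [0.5934, 0.0488, 0.2373]
tcp_rot: [-1.947, -2.463, 0.003]
contact_force: [1.0, 0.1, 0.1]
gripper_width: 0.0198
gripper_force: 0.0
```

Emit:
{"api": "drive_tool", "payload": {"steps": [0,0,-0.05,0,0,0,-0.05,0,-0.1,0,0,0,-0.1,0,-0.12,0,0,0,-0.15,0,-0.12,0,0,0,-0.2,0,-0.12,0,0,0,-0.2,0,-0.12,0,0,0]}}

```text
time_s: 11.82
eef_pos: [0.64, -0.1502, 0.3581]
tcp_rot: [1.955, 2.457, -0.003]
contact_force: [-0.3, 0.8, 0.5]
gripper_width: 0.0201
gripper_force: 0.0
```

```bash
python3 m.py; python3 -c "
from h import *
p=shot('scene');cv2.imwrite('pics/f.png',cv2.resize(p['frame'][130:280,170:320,::-1],None,fx=3.5,fy=3.5))"
```

```text
t 11.825 tcp [ 0.64   -0.1502  0.3581] yaw 1.797 zax [ 0.001 -0.003 -1.   ] F [-0.3  0.8  0.5] w 0.0201 shift [ 0.2549 -0.0004  0.1813] q [ 0.62  0.42 -0.57  1.48  0.23  1.31  0.26]
scene orange [576.6 122.4  10.8  11.4  30. ]
[([0.578, 0.122, 0.007], 0.68)]
top orange [577.9 122.4  10.   14.7  23. ]
[([0.577, 0.122, 0.006], 0.47)]
```

View pics/f.png

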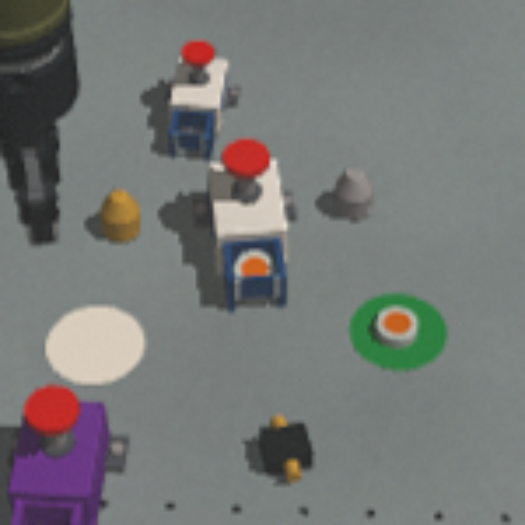

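The puck (397, 325) lies flat at the middle of the green pad (398, 330), within 2 mm of its centre. The plunger is up and the arm is clear of everything.

```bash
python3 -c "
from h import *
print(ctrl.job_done())"
```

```text
the job is handed in; nothing more can be done
None
```

I pressed the plunger once to its end stop, pushed the single puck to about 2 mm from the green pad's centre, and handed the job in at about 12 s; no verdict came back.

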